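# Refit the hob knob on its D-spindle and hold it pressed

## Task

The knob of the small gas hob has come off and stands on the hearth: pick it up, turn it so that its D-shaped bore matches the hob's D-shaped spindle (knob nose over the collar's tab), and push it fully home on the spindle. Then press knob and spindle all the way down against the spring, as one does to light the burner, and keep it down with the gripper: finish while still holding it pressed, without letting go. Leave the bottle, jar, can and opener where they are.

Things in the scene. Friction and masses are not known exactly. Their poses are not given: they have to be found in the camera images.
- knob: White plastic cooker knob, grip up, about 60 g. Origin: centre of its underside, on its axis; z up. Skirt 46 mm across, 20 mm tall. On it a bar grip along x, 44 mm long, 14 mm wide, centred, from 20 to 44 mm above the underside; a wedge nose on its +x end reaches 31 mm from the axis. Underside: blind D-bore 16 mm deep, round part 13.2 mm across, flat 2.6 mm from the axis on the +x side.
- knob_nose (a point): Point on the knob's nose: 28 mm from the knob's axis along the knob's +x, 20 mm above its underside; axes as the knob's.
- spindle_tip (a point): Centre of the top of the hob's upright brass D-spindle; x: the way its flat faces; z up. Round part 12 mm across, flat 2 mm from the axis, tip chamfered 1.8 mm, 28 mm above the hob's top. Turning it is stiff (0.15 N m). Knob fully home: its underside 16 mm below this point, nose the way the flat faces (it does not go on the other way round).
- tab_end (a point): Outer end of the flat brass tab, 6 mm wide and 3 mm thick, on the collar around the spindle's foot, 28 mm from the spindle's axis on the side of the spindle's flat; it turns with the spindle and lies below the pressed knob.
- spindle (a joint): Downward travel of the sprung spindle in m: 0 up, 0.006 all the way down. The spring pushes back with about 5 N at the start, 10 N at full travel, and lifts it again if let go. Knob home and spindle fully down: the knob's underside is 6 mm above the hob's top.
- hob: Small one-burner gas hob of steel, 300 x 300 mm, flat top 60 mm above the slate, fixed. Origin: centre of its underside; the spindle is 115 mm from there towards its -x side (front). Burner and pan-support arms (up to 89 mm above the slate) lie behind the spindle, at least 85 mm from its axis.
- bottle: Amber glass bottle, 64 mm across, 210 mm tall; leave it. Origin: centre of its underside.
- jar: Clear jar with a metal twist lid, 72 mm across, 100 mm tall; leave it. Origin: centre of its underside.
- can: Silver aluminium can, 66 mm across, 115 mm tall; leave it. Origin: centre of its underside.
- opener: Flat steel bottle opener, 120 x 34 x 5 mm, lying flat; leave it. Origin: under the middle of it, x along its length.
Things that resemble listed ones, but are neither listed nor needed, are in the scene too. Of the things like the knob, leave any that is blue, brown or purple; of the rest the larger one is meant.

How it is judged:
By the outcome, as a careful person would: the job done as asked, in the order asked, and still so for the second after the job is handed in, while the arm keeps its last pose, push and grip.
It also fails if it takes over 42 s, if anything falls off the work surface, if the arm or the gripper's body presses on something with over 40 N, if the wrist force passes 120 N, or if a joint passes its speed limit or range.

## Robot

A 7-joint arm with a two-finger parallel gripper is mounted at the origin on the work surface. World frame = base frame: x ahead of the robot, y to its left, z up, the work surface at z = 0. Lengths are in m, angles in rad, forces in N, time in s.
With the tool pointing down it reaches from about 0.425 to 0.925 m from the base axis. Payload 6.8 kg.
Tool frame: the origin (TCP) lies at the centre of the arm's flange, where the gripper is bolted on; the fingertips stand 173 mm ahead of it and the grasp point (between the pads) lies 155 mm ahead of it (r.hold_point_z is the distance from the TCP to the grasp point, in m); z points along the fingers, x is the direction in which the jaws open and shut, and the axes are right-handed (so a half turn about z gives the same grasp; the last joint's range is limited). The gripper opens to 85 mm and grips with 20 to 120 N. Pads are 22 mm wide; open, the fingers measure 114 mm over their backs; the gripper's body (76 mm by 85 mm) begins 54 mm behind the grasp point. The pads swing forward as they close: fully open they stand 13 mm farther back than shut.
Start: joints at [-1.359, 0.477, 0.022, 1.555, -0.011, 1.109, -0.083], TCP at [0.212, 0.641, 0.405] pointing down, gripper open.
Joint ranges: [-2.96, 2.96], [-0.34, 2.1], [-1.41, 1.46], [0.24, 2.44], [-1.37, 4.51], [0.17, 1.92], [-2.96, 2.96]. Speed limits (rad/s): [2.39, 2.39, 3.14, 3.14, 3.14, 3.14, 3.14].

## Interface

Orientations are given as a rotation vector (axis times angle).
In Python, from bench import r gives the robot as it stands.
- The arm moves only by the tool apply_moves, never from a script. Its arguments are lists of equal length, an entry for each row: "dp": the shift along the tool's x, y, z scaled (see below), a list of three; "twist": the turn, a rotation vector about the tool's x, y, z scaled (see below), a list of three; "jaw": the closure in counts, from 0 (fully open) to 255 (shut). In form: {"dp": [[x, y, z], ...], "twist": [[rx, ry, rz], ...], "jaw": [jaw, ...]}. A call has 1 to 20 rows; each row shifts and turns the pose as measured when the row begins, along the tool's axes as they then stand; what a row does not reach is not made up. The controller multiplies each number of a shift by 12 cm and each number of a turn by 120 degrees. A row lasts 1/10 s, in which the tool goes at most 50 mm and 8.59 degrees, less where a joint would pass 70% of its speed; a pose out of reach is approached as far as the arm can. A call with a number of a shift or a turn outside -1 to 1 is refused whole. A call with a gripper value outside its range is refused whole. The fingers move at their own pace and stop on an object; "grip_force" is the grip in N (left out, the last holds). Time passes only in rows, so rows that do not move let the fingers close. It gives the time, the measured TCP pose, the force and the opening at its end, in the units of the state.
- r.get_obs(): the state, without advancing time (a new reading comes with each control period).
- r.grab_frame(name): name is "scene" or "side" or "wrist"; returns a dict with "color" (480x640x3 uint8, red, green, blue), "z_map" (480x640 float32, m along the optical axis (not along the pixel's ray), 0 where there is no reading), "intrinsics" (3x3 intrinsics, pixels), "R" (3x3) and "t" (3): a world point X has camera coordinates R X + t; the wrist camera has in their place "hand_eye" (4x4, takes a point from camera to tool coordinates, whose origin is the TCP and whose axes are the tool frame's). Camera axes: x right, y down, z forward; pixel columns grow to the right and rows downward; lengths in m; the calibration is good to about 2 mm. The wrist camera is an equidistant fisheye: a pixel r from the principal point sees the ray r / f radians off the axis. A picture is of the moment at which its call begins: read the wrist's pose just before it.
- r.hand_in(): hands the job in, once; it reports no verdict.
The state is a dict: "clock": time; "joints": joint angles; "qvel": joint speeds; "tau": joint torques, N m; "tcp_pos": TCP position; "orientation": TCP orientation; "contact_force": force on the tool from outside, world axes, zero at the start; "moment": the same for the moment, N m; "grip_width": finger opening in m.
Only numpy, scipy, OpenCV 4.12 (cv2) and the standard library are available. Lean on these libraries where they do the work, as an engineer would, in place of code of your own. Each camera call takes 0.05 s, during which the arm holds its last target.

## Working session

There is one attempt and no reset: what is moved stays moved. The work goes in short steps, Python scripts to look and compute and a tool call to move; the robot and the scene stay as the last step left them, time stands still between calls to the robot, and variables do not carry over. Pictures are saved under pics/ and viewed, and the job is handed in when it is done.

Besides the shell and the picture viewer there is one more tool, called after "Emit:" as a command line: name --argument value ..., lists and objects as JSON in quotes. apply_moves: Moves the arm, as the interface text tells. Shifts and turns lie within -1 to 1; 1 stands for 12 cm of shift or 120 degrees of turn. Its arguments: {"type":"object","properties":{"dp":{"type":"array"},"twist":{"type":"array"},"jaw":{"type":"array"},"grip_force":{"type":"number"}},"required":["dp","twist","jaw"]}

```bash
mkdir -p pics; ls; cat > h.py <<'E'
import numpy as np, cv2, pickle
from bench import r
def snap(n,tag):
    o=r.get_obs(); f=r.grab_frame(n); f['obs']=o
    pickle.dump(f,open(f'pics/{tag}.pkl','wb')); cv2.imwrite(f'pics/{tag}.png',f['color'][:,:,::-1]); return f
def load(tag): return pickle.load(open(f'pics/{tag}.pkl','rb'))
def world(f,u,v,z=None,d=None):
    K=np.array(f['intrinsics']); R=np.array(f['R']); t=np.array(f['t'])
    ray=np.linalg.inv(K)@[u,v,1]
    c=-R.T@t; w=R.T@ray
    if z is not None: s=(z-c[2])/w[2]
    else: s=d if d else f['z_map'][int(round(v)),int(round(u))]
    return c+s*w
def proj(f,X):
    c=np.array(f['R'])@X+f['t']; p=np.array(f['intrinsics'])@c; return p[:2]/p[2]
def crop(tag,x0,y0,x1,y1,s,out):
    im=cv2.imread(f'pics/{tag}.png')[y0:y1,x0:x1]; cv2.imwrite(f'pics/{out}.png',cv2.resize(im,None,fx=s,fy=s,interpolation=cv2.INTER_CUBIC))
E
python3 - <<'E'
from h import *
for n in('scene','side','wrist'):
    f=snap(n,n+'0')
o=r.get_obs();print(o)
f=load('wrist0');print(f['hand_eye'],f['intrinsics'])
for n in('scene','side'):
    f=load(n+'0');print(-f['R'].T@f['t'])
E
```

```text
pics
{'clock': 0.15, 'joints': array([-1.35910441,  0.4776238 ,  0.02236234,  1.55616286, -0.01149874,
        1.10928945, -0.08312768]), 'qvel': array([ 1.36313414e-04, -1.79431961e-03, -1.53705811e-05, -2.63217607e-03,
        5.19140299e-04, -7.57503139e-06, -1.52507862e-03]), 'tau': array([ 2.25742486e-03, -5.96924543e+01,  1.60985861e+00, -2.81490827e+01,
        1.26117302e-02,  6.56312448e-03, -3.31821184e-05]), 'tcp_pos': array([0.21213499, 0.64059915, 0.40396606]), 'orientation': array([ 2.54610417e+00,  1.83887569e+00, -1.62598142e-03]), 'contact_force': array([ 0.23395781, -0.53933812,  0.75000511]), 'moment': array([ 0.04912566, -0.04485251, -0.00971412]), 'grip_width': 0.08525098485824628}
[[ 9.99999519e-01  7.65568167e-04  6.13858556e-04 -5.26255876e-04]
 [-9.04358928e-04  9.61806998e-01  2.73727018e-01 -6.89615569e-02]
 [-3.80856764e-04 -2.73727441e-01  9.61807228e-01  3.17958399e-02]
 [ 0.00000000e+00  0.00000000e+00  0.00000000e+00  1.00000000e+00]] [[371.64829954   0.         317.35441285]
 [  0.         371.64829954 241.19315512]
 [  0.           0.           1.        ]]
[1.13544974 0.79317708 0.82221945]
[0.45967672 0.78697045 0.57498794]
```

View pics/scene0.png

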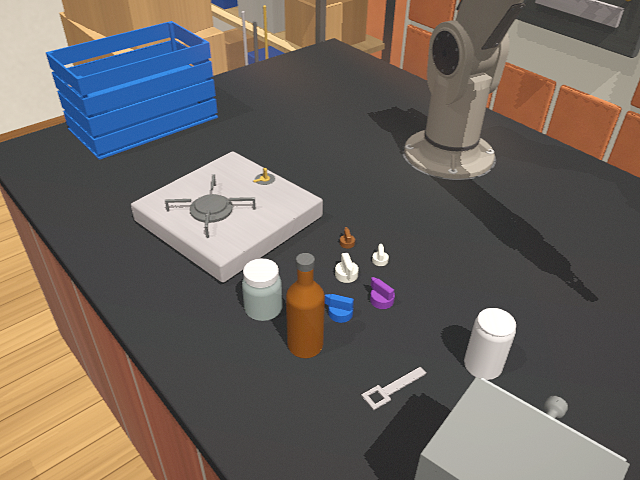

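View pics/side0.png

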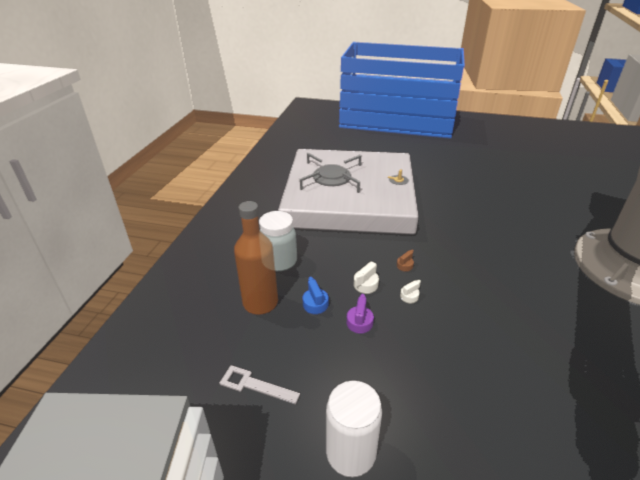

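View pics/wrist0.png

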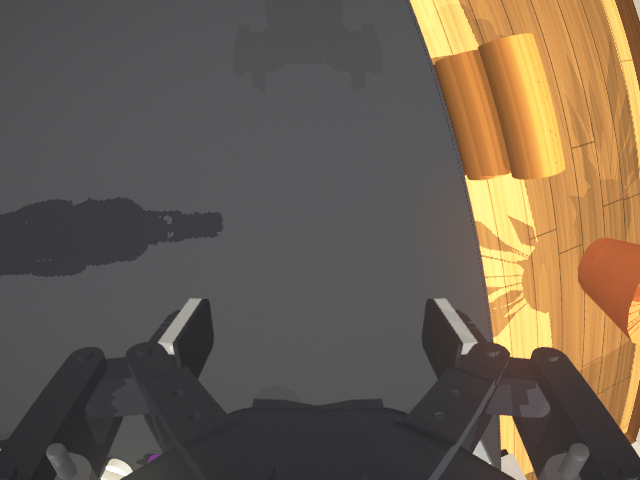

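```bash
python3 - <<'E'
from h import *
crop('scene0',310,220,410,320,7,'c1'); crop('side0',340,240,440,320,7,'c2'); crop('scene0',230,150,310,210,8,'c3'); crop('side0',370,150,430,200,10,'c4')
f=load('scene0');g=load('side0')
for n,F,p in (('knob s',f,(346,262)),('knob d',g,(366,278)),('small',f,(380,255)),('spin',f,(265,172)),('spin',g,(398,176)),('jar',f,(262,268)),('bottle',f,(305,262)),('can',f,(494,322))):
    print(n,world(F,*p))
E
```

```text
knob s [0.53197921 0.17746087 0.04352376]
knob d [0.45967672 0.78697045 0.57498794]
small [0.45213019 0.19422821 0.02897718]
spin [ 0.5023307  -0.13239015  0.08449241]
spin [ 0.50080362 -0.13115963  0.07069308]
jar [0.70550701 0.13834408 0.100734  ]
bottle [0.71154609 0.26977369 0.2113104 ]
can [0.4987201  0.4940338  0.11565775]
```

View pics/c1.png

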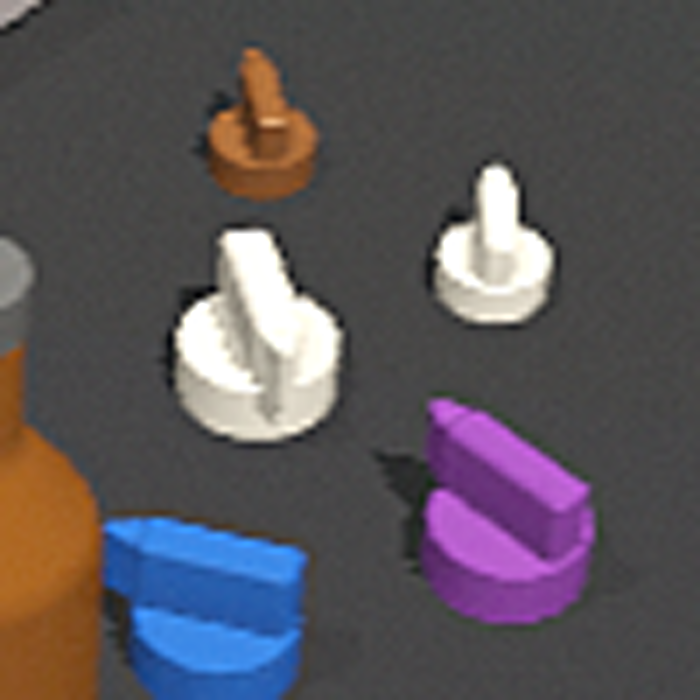

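View pics/c2.png

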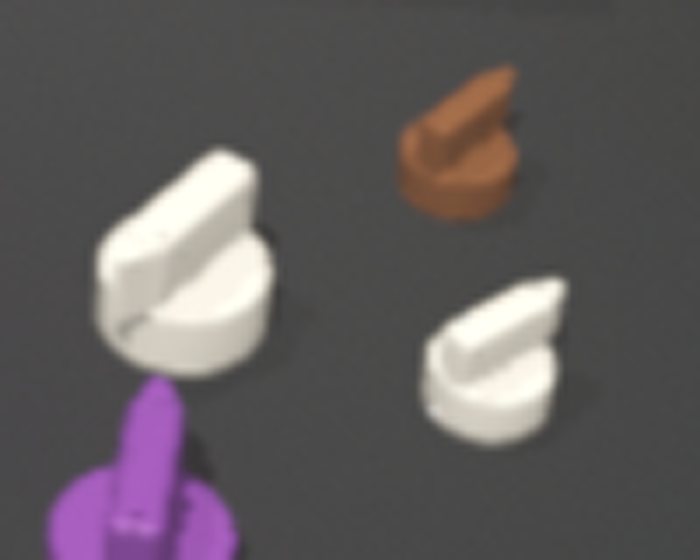

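View pics/c3.png

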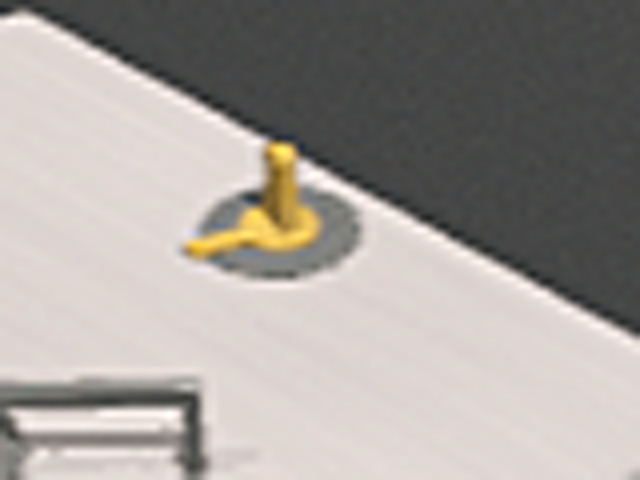

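View pics/c4.png

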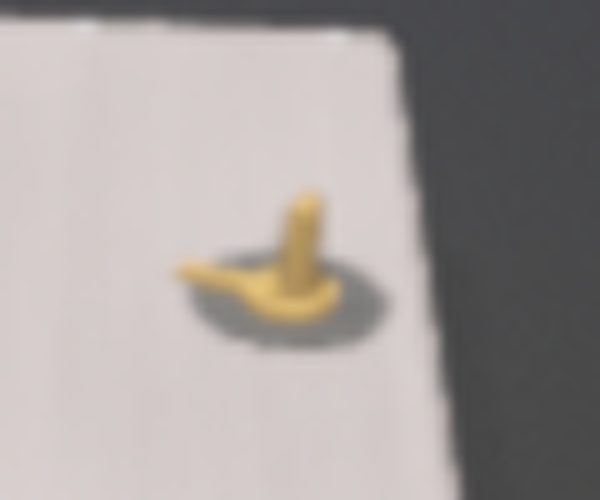

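```bash
python3 - <<'E'
from h import *
f=load('scene0');g=load('side0')
def S(x,y,z): return world(f,310+x/7-.43,220+y/7-.43,z)
def D(x,y,z): return world(g,340+x/7-.43,240+y/7-.43,z)
def S2(x,y,z): return world(f,230+x/8-.44,150+y/8-.44,z)
def D2(x,y,z): return world(g,370+x/10-.45,150+y/10-.45,z)
print('scene skirt L,R @.02',S(175,345,.02),S(342,350,.02))
a,b=S(245,235,.044),S(277,340,.044);print('bar',a,b,np.degrees(np.arctan2(*(b-a)[1::-1])))
a,b=D(240,165,.044),D(125,250,.044);print('bar',a,b,np.degrees(np.arctan2(*(b-a)[1::-1])))
print('side skirt',D(98,275,.02),D(272,275,.02))
for n,p,q in(('scene',S2(282,147,.088),S2(188,250,.064)),('side',D2(308,197,.088),D2(180,271,.064))):
    print(n,p,q,np.linalg.norm((q-p)[:2]),np.degrees(np.arctan2(*(q-p)[1::-1])))
# others
print('brown',S(262,150,.015),'small',S(495,260,.015),'purple',S(508,550,.02),'blue',S(215,620,.02))
from scipy.spatial.transform import Rotation as Ro
print(Ro.from_rotvec(r.get_obs()['orientation']).as_matrix().round(3))
E
```

```text
scene skirt L,R @.02 [0.54549465 0.15956909 0.02      ] [0.50954379 0.19160994 0.02      ]
bar [0.51671308 0.15622805 0.044     ] [0.53960373 0.19506025 0.044     ] 59.48166900648161
bar [0.51384605 0.16351144 0.044     ] [0.53798464 0.20380258 0.044     ] 59.074006059725576
side skirt [0.54684912 0.18888367 0.02      ] [0.50147789 0.1782348  0.02      ]
scene [ 0.49582782 -0.14177185  0.088     ] [ 0.52734694 -0.14585263  0.064     ] 0.03178218557867467 -7.3770501287238615
side [ 0.49725045 -0.13308096  0.088     ] [ 0.52529212 -0.13440464  0.064     ] 0.02807289652109964 -2.7025792451421515
brown [0.46316884 0.10642159 0.015     ] small [0.44342801 0.18789793 0.015     ] purple [0.52917305 0.27916913 0.02      ] blue [0.60869889 0.24791306 0.02      ]
[[ 0.314  0.949 -0.   ]
 [ 0.949 -0.314 -0.001]
 [-0.001  0.    -1.   ]]
```

Emit:
apply_moves --dp '[[-0.2,0.26,0.035],[-0.2,0.26,0.035],[-0.2,0.26,0.035],[-0.2,0.26,0.035],[-0.2,0.26,0.035],[-0.2,0.26,0.035],[-0.2,0.26,0.035],[-0.2,0.26,0.035],[-0.2,0.26,0.035],[-0.2,0.26,0.035],[-0.2,0.26,0.035],[-0.2,0.26,0.035],[-0.2,0.26,0.035],[-0.2,0.26,0.035]]' --twist '[[0,0,0],[0,0,0],[0,0,0],[0,0,0],[0,0,0],[0,0,0],[0,0,0],[0,0,0],[0,0,0],[0,0,0],[0,0,0],[0,0,0],[0,0,0],[0,0,0]]' --jaw '[120,120,120,120,120,120,120,120,120,120,120,120,120,120]' --grip_force 80

```text
clock: 1.55
tcp_pos: [0.5281, 0.1731, 0.3394]
orientation: [-2.532, -1.856, 0.007]
contact_force: [0.0, 0.3, -0.1]
grip_width: 0.0452
```

Emit:
apply_moves --dp '[[0,0,0],[0,0,0],[0,0,0],[0,0,0],[0,0,0],[0,0,0],[0,0,0],[0,0,0],[0,0,0],[0,0,0],[0,0,0],[0,0,0],[0,0,0]]' --twist '[[0,0,0.0715],[0,0,0.0715],[0,0,0.0715],[0,0,0.0715],[0,0,0.0715],[0,0,0.0715],[0,0,0.0715],[0,0,0.0715],[0,0,0.0715],[0,0,0.0715],[0,0,0.0715],[0,0,0.0715],[0,0,0]]' --jaw '[120,120,120,120,120,120,120,120,120,120,120,120,120]'

```text
clock: 2.85
tcp_pos: [0.5303, 0.1634, 0.3364]
orientation: [3.019, -0.839, -0.011]
contact_force: [-0.0, -0.4, -0.7]
grip_width: 0.0451
```

```bash
python3 - <<'E'
from h import *
from scipy.spatial.transform import Rotation as Ro
f=snap('wrist','w1'); o=f['obs']
R=Ro.from_rotvec(o['orientation']).as_matrix();print(o['tcp_pos'],R.round(4),np.degrees(np.arctan2(R[1,0],R[0,0])),o['joints'],o['contact_force'])
crop('w1',220,140,420,340,4,'w1c')
E
```

```text
[0.5303356  0.16335149 0.33640315] [[ 0.8567 -0.5157 -0.0088]
 [-0.5158 -0.8567 -0.0061]
 [-0.0044  0.0097 -0.9999]] -31.05117235069275 [-0.89053894  0.41229523  0.61310581  1.94014137 -0.29713958  0.89044633
 -0.66719612] [-0.01912805 -0.35606353 -0.73173579]
```

View pics/w1.png

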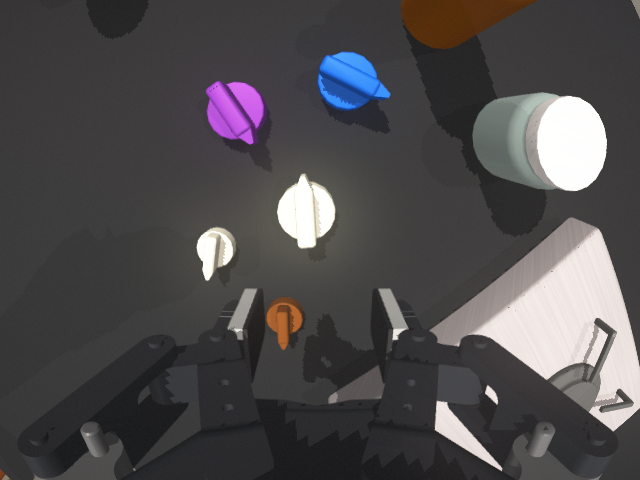

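```bash
python3 - <<'E'
from h import *
crop('w1',260,180,380,290,5,'w1d')
E
```

```text
(no output)
```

View pics/w1d.png

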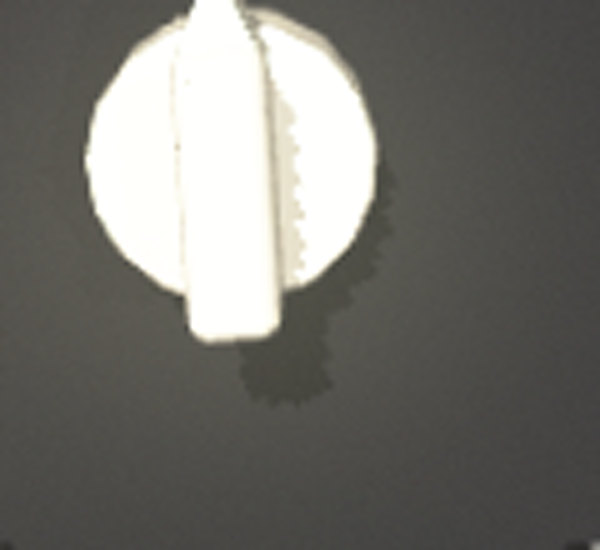

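```bash
cat >> h.py <<'E'
from scipy.spatial.transform import Rotation as Ro
def wworld(f,u,v,z):
    K=f['intrinsics']; x=(u-K[0,2])/K[0,0]; y=(v-K[1,2])/K[1,1]; th=np.hypot(x,y)
    d=np.array([np.sin(th)*x/th,np.sin(th)*y/th,np.cos(th)]) if th>1e-9 else np.array([0,0,1.])
    H=np.array(f['hand_eye']); R=Ro.from_rotvec(f['obs']['orientation']).as_matrix()
    c=R@H[:3,3]+f['obs']['tcp_pos']; w=R@H[:3,:3]@d
    return c+(z-c[2])/w[2]*w
def hd(a,b): return np.degrees(np.arctan2(*(b-a)[1::-1]))
E
python3 - <<'E'
from h import *
f=load('w1'); W=lambda x,y,z: wworld(f,260+x/5-.4,180+y/5-.4,z)
L,R_=W(87,155,.02),W(375,155,.02);print('skirt',L,R_,(L+R_)/2,np.linalg.norm(R_-L))
e=W(235,342,.044);n=wworld(f,304,175,.044);a=W(235,310,.044);b=W(221,60,.044)
print('end',e,'nose',n,hd(e,n),hd(a,b),np.linalg.norm(n-e))
h=np.radians(hd(a,b));print('centre from end',e[:2]+.022*np.array([np.cos(h),np.sin(h)]))
l,rr=W(190,310,.044),W(281,310,.044);print('w',np.linalg.norm(l-rr))
E
python3 - <<'E'
from h import *
crop('w1',280,165,340,260,8,'w1e')
E
```

```text
skirt [0.50770885 0.18853535 0.02      ] [0.54628942 0.16530953 0.02      ] [0.52699914 0.17692244 0.02      ] 0.04503220298901575
end [0.51622988 0.15650417 0.044     ] nose [0.54254085 0.20313521 0.044     ] 60.566686407919 61.679938957483486 0.0535417708697244
centre from end [0.5266666  0.17587102]
w 0.01329149989530511
```

View pics/w1e.png

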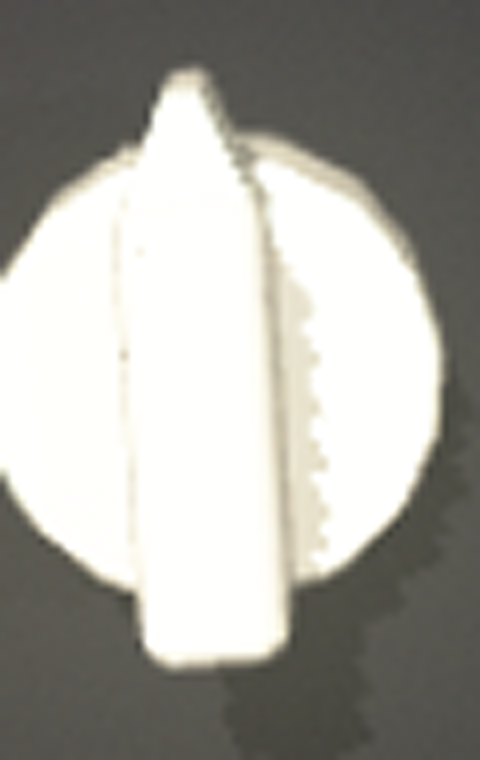

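```bash
cat >> h.py <<'E'
def plan(p,xh,n=1):
    """p target tcp, xh heading of tool x in deg; prints total dp (tool axes NOW, scaled) and twist (scaled)"""
    o=r.get_obs(); R=Ro.from_rotvec(o['orientation']).as_matrix()
    c,s=np.cos(np.radians(xh)),np.sin(np.radians(xh))
    T=np.array([[c,s,0],[s,-c,0],[0,0,-1]])
    dp=R.T@(np.array(p)-o['tcp_pos'])/.12; dpT=T.T@(np.array(p)-o['tcp_pos'])/.12
    tw=np.degrees(Ro.from_matrix(R.T@T).as_rotvec())/120
    print('now',o['tcp_pos'].round(4),'xh',np.degrees(np.arctan2(R[1,0],R[0,0])).round(2),'z',R[:,2].round(4),'F',np.round(o['contact_force'],1),'w',round(o['grip_width'],4),'t',o['clock'])
    print('dp',dp.round(3),'dp in target axes',dpT.round(3),'tw',tw.round(4),'mm',np.linalg.norm(dp)*120)
E
python3 - <<'E'
from h import *
print(r.hold_point_z)
plan([.5268,.176,.24],-29.2)
E
```

```text
0.1547
now [0.5304 0.1634 0.3365] xh -30.82 z [-0.0086 -0.006  -0.9999] F [-0.3 -0.3  0.4] w 0.0452 t 2.9
dp [-0.076 -0.083  0.803] dp in target axes [-0.077 -0.077  0.804] tw [ 0.0045  0.0021 -0.0135] mm 97.35141007614278
```

Correct tilt first, then descend partway.

Emit:
apply_moves --dp '[[0,0,0],[-0.04,-0.04,0.2],[-0.04,-0.04,0.2],[0,0,0.2],[0,0,0.2],[0,0,0]]' --twist '[[0.0045,0.002,-0.0135],[0,0,0],[0,0,0],[0,0,0],[0,0,0],[0,0,0]]' --jaw '[120,120,120,120,120,120]'

```text
clock: 3.5
tcp_pos: [0.5274, 0.1774, 0.2387]
orientation: [-3.044, 0.749, -0.005]
contact_force: [-0.5, -0.2, 0.2]
grip_width: 0.0451
```

```bash
python3 - <<'E'
from h import *
plan([.5268,.176,.195],-29.2)
f=snap('side','s2'); w=snap('wrist','w2')
crop('s2',300,180,460,320,5,'s2c')
E
```

```text
now [0.5274 0.1774 0.2387] xh -27.64 z [ 0.0047  0.0054 -1.    ] F [-0.5 -0.2  0.2] w 0.0451 t 3.5
dp [0.001 0.015 0.364] dp in target axes [0.002 0.012 0.365] tw [-0.0033 -0.0008  0.013 ] mm 43.76832340030696
```

View pics/s2c.png

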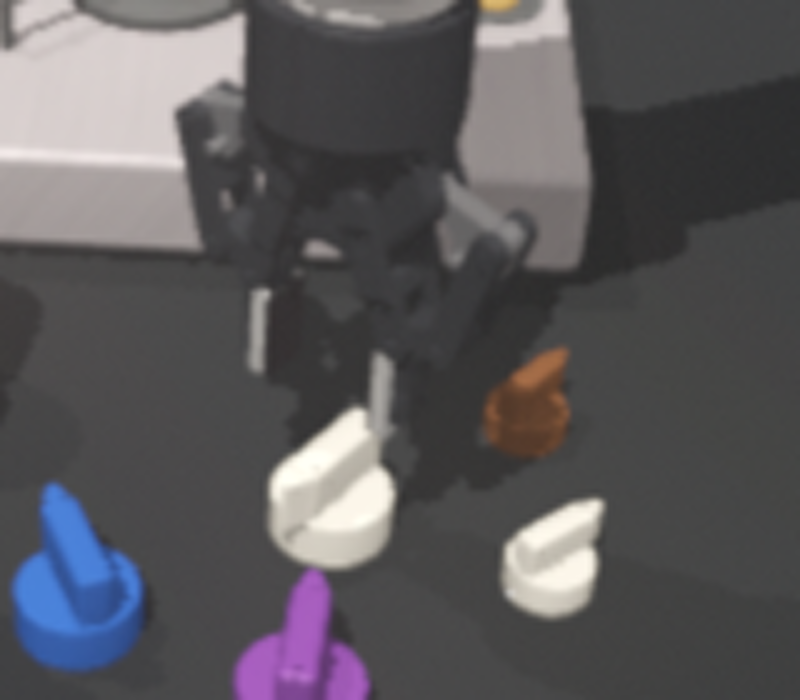

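View pics/w2.png

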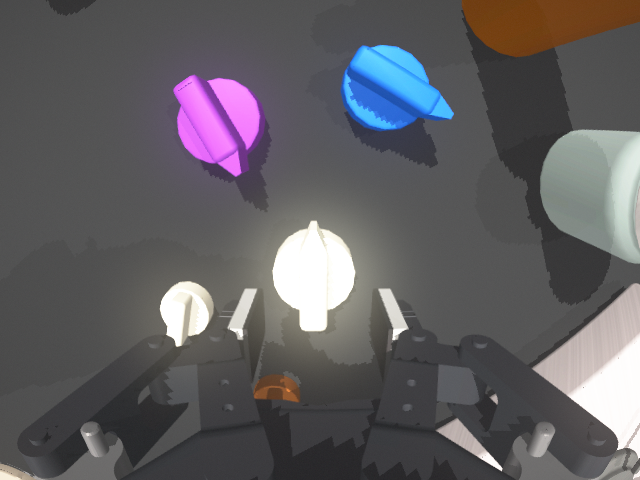

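```bash
python3 - <<'E'
from h import *
f=load('s2')
for z in (.06,.065,.07,.075,.08,.085,.09):
    o=f['obs'];R=Ro.from_rotvec(o['orientation']).as_matrix()
    for s in(1,-1):
        X=o['tcp_pos']+R@np.array([s*.0225,0,0]);X[2]=z
        print(z,s,((proj(f,X)-[300,180])*5).round(0),end=' ')
    print()
d=f['z_map'];print(world(f,352,250))
w=load('w2');a=wworld(w,313.5,224,.044);b=wworld(w,313,327,.044);print(a,b,hd(b,a))
E
```

```text
0.06 1 [281. 375.] 0.06 -1 [380. 427.] 
0.065 1 [282. 365.] 0.065 -1 [381. 417.] 
0.07 1 [283. 354.] 0.07 -1 [382. 406.] 
0.075 1 [283. 344.] 0.075 -1 [383. 396.] 
0.08 1 [284. 333.] 0.08 -1 [384. 385.] 
0.085 1 [284. 322.] 0.085 -1 [385. 374.] 
0.09 1 [285. 312.] 0.09 -1 [386. 363.] 
[0.55424925 0.17683319 0.07857801]
[0.54242345 0.2058554  0.044     ] [0.51758081 0.15934303 0.044     ] 61.89295486859425
```

Emit:
apply_moves --dp '[[0,0.01,0.12],[0,0,0.12],[0,0,0.115],[0,0,0],[0,0,0],[0,0,0]]' --twist '[[-0.003,-0.001,0.007],[0,0,0],[0,0,0],[0,0,0],[0,0,0],[0,0,0]]' --jaw '[120,120,120,120,120,120]'

```text
clock: 4.2
tcp_pos: [0.5301, 0.1766, 0.1984]
orientation: [-3.038, 0.773, -0.011]
contact_force: [0.2, 0.8, 0.1]
grip_width: 0.045
```

```bash
python3 - <<'E'
from h import *
plan([.5272,.177,.196],-28.6)
w=snap('wrist','w3')
crop('w3',220,200,420,350,4,'w3c')
E
```

```text
now [0.5301 0.1766 0.1984] xh -28.54 z [ 0.0085  0.0048 -1.    ] F [0.2 0.8 0.1] w 0.045 t 4.2
dp [-0.023  0.008  0.02 ] dp in target axes [-0.023  0.008  0.02 ] tw [-0.004  -0.0025  0.0005] mm 3.7398313539641785
```

View pics/w3c.png

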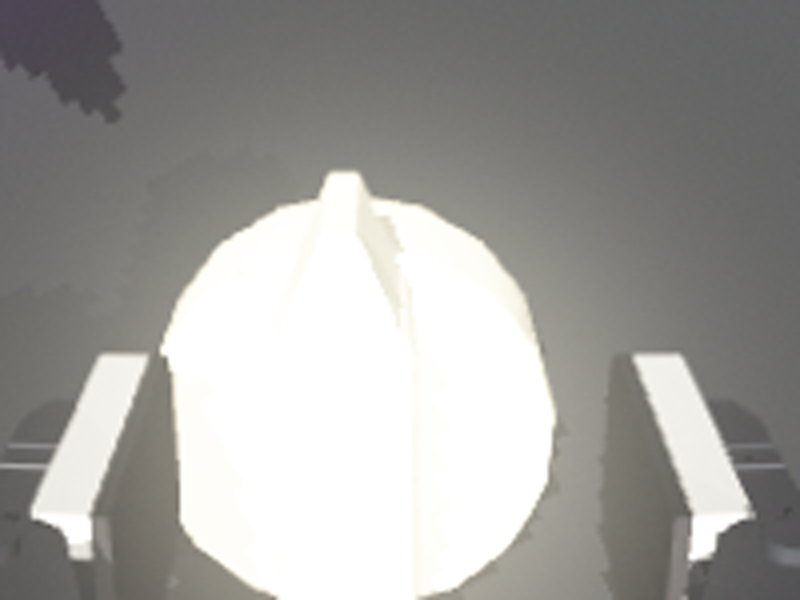

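Emit:
apply_moves --dp '[[-0.023,0.008,0.01],[0,0,0.012],[0,0,0]]' --twist '[[-0.004,-0.0025,0],[0,0,0],[0,0,0]]' --jaw '[120,120,120]'

```text
clock: 4.55
tcp_pos: [0.5273, 0.1773, 0.1965]
orientation: [-3.044, 0.774, -0.001]
contact_force: [-0.9, 0.4, 0.7]
grip_width: 0.0455
```

```bash
python3 - <<'E'
from h import *
plan([.5272,.177,.196],-28.6)
E
```

```text
now [0.5273 0.1773 0.1965] xh -28.52 z [ 9.e-04  4.e-04 -1.e+00] F [-0.9  0.4  0.7] w 0.0455 t 4.55
dp [0.    0.003 0.005] dp in target axes [0.    0.003 0.005] tw [-0.0004 -0.0003  0.0006] mm 0.6300961782618127
```

Well aligned. Close.

Emit:
apply_moves --dp '[[0,0,0],[0,0,0],[0,0,0],[0,0,0],[0,0,0],[0,0,0]]' --twist '[[0,0,0],[0,0,0],[0,0,0],[0,0,0],[0,0,0],[0,0,0]]' --jaw '[180,230,255,255,255,255]' --grip_force 80

```text
clock: 5.15
tcp_pos: [0.5275, 0.1774, 0.197]
orientation: [-3.044, 0.773, -0.002]
contact_force: [-0.0, -0.0, 0.7]
grip_width: 0.0122
```

```bash
python3 - <<'E'
from h import *
plan([.5272,.177,.196],-28.6)
w=snap('wrist','w4')
crop('w4',220,200,420,350,4,'w4c')
E
```

```text
now [0.5275 0.1774 0.197 ] xh -28.52 z [ 1.8e-03  9.0e-04 -1.0e+00] F [-0.  -0.   0.7] w 0.0122 t 5.15
dp [-0.001  0.005  0.008] dp in target axes [-0.001  0.004  0.008] tw [-0.0008 -0.0005  0.0007] mm 1.1352207723920875
```

View pics/w4c.png

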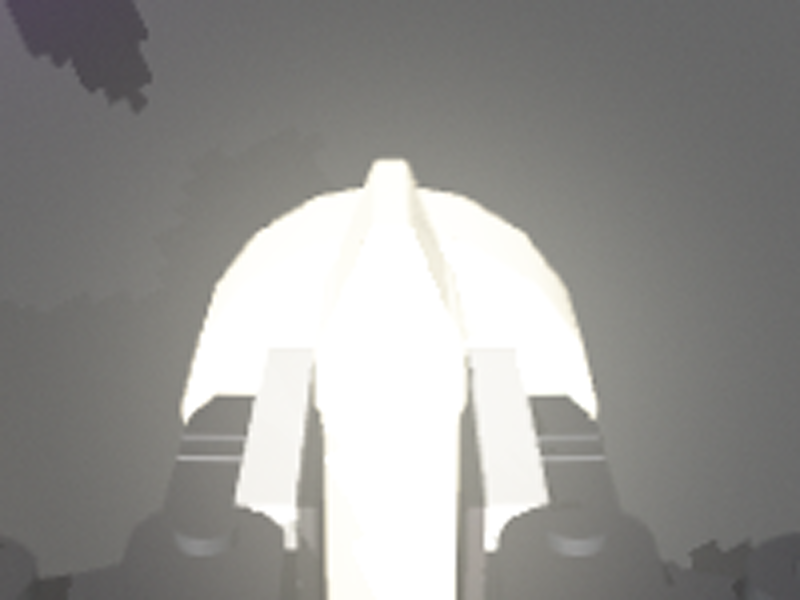

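Emit:
apply_moves --dp '[[0,0,-0.1],[0,0,-0.25],[0,0,-0.25],[0,0,-0.25],[0,0,-0.2],[0.106,0.27,0],[0.106,0.27,0],[0.106,0.27,0],[0.106,0.27,0],[0.106,0.27,0],[0.106,0.27,0],[0.106,0.27,0],[0,0,0]]' --twist '[[0,0,0],[0,0,0],[0,0,0],[0,0,0],[0,0,0],[0,0,0],[0,0,0],[0,0,0],[0,0,0],[0,0,0],[0,0,0],[0,0,0],[0,0,0]]' --jaw '[255,255,255,255,255,255,255,255,255,255,255,255,255]'

```text
clock: 6.5
tcp_pos: [0.4954, -0.0735, 0.3366]
orientation: [-3.04, 0.77, -0.01]
contact_force: [-0.1, 0.2, -0.4]
grip_width: 0.0124
```

Emit:
apply_moves --dp '[[0,0,0],[0,0,0],[0,0,0],[0,0,0],[0,0,0],[0,0,0],[0,0,0],[0,0,0],[0,0,0]]' --twist '[[0,0,0.069],[0,0,0.069],[0,0,0.069],[0,0,0.069],[0,0,0.069],[0,0,0.069],[0,0,0.069],[0,0,0.069],[0,0,0]]' --jaw '[255,255,255,255,255,255,255,255,255]'

```text
clock: 7.4
tcp_pos: [0.494, -0.0731, 0.3417]
orientation: [-2.07, 2.343, 0.001]
contact_force: [-0.1, 0.1, -0.9]
grip_width: 0.0119
```

```bash
python3 - <<'E'
from h import *
plan([.4965,-.137,.317],-95)
w=snap('wrist','w5');f=snap('scene','sc5');snap('side','sd5')
E
```

```text
now [ 0.494  -0.0731  0.3417] xh -97.07 z [ 0.0106  0.0106 -0.9999] F [-0.1  0.1 -0.9] w 0.0119 t 7.4
dp [ 0.529 -0.084  0.2  ] dp in target axes [ 0.529 -0.067  0.206] tw [-0.0045  0.0056 -0.0173] mm 68.58186289901201
```

View pics/w5.png

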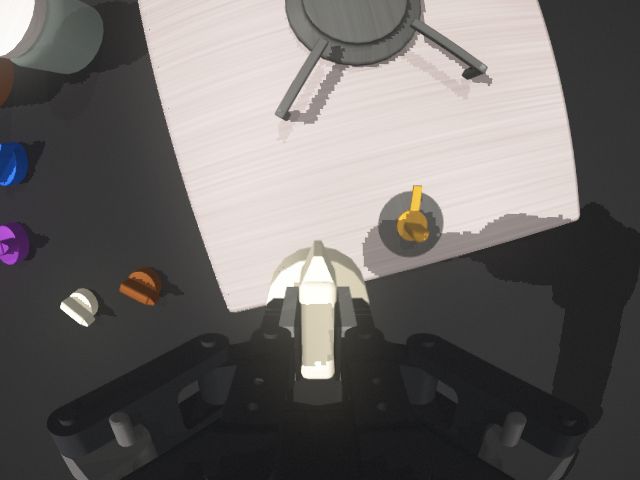

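View pics/sd5.png

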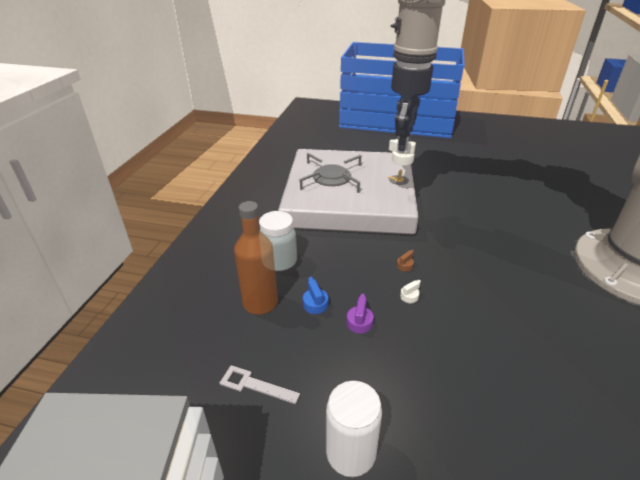

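```bash
python3 - <<'E'
from h import *
crop('w5',370,175,450,260,8,'w5a')
crop('w5',260,230,380,385,5,'w5b')
E
```

```text
(no output)
```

View pics/w5a.png

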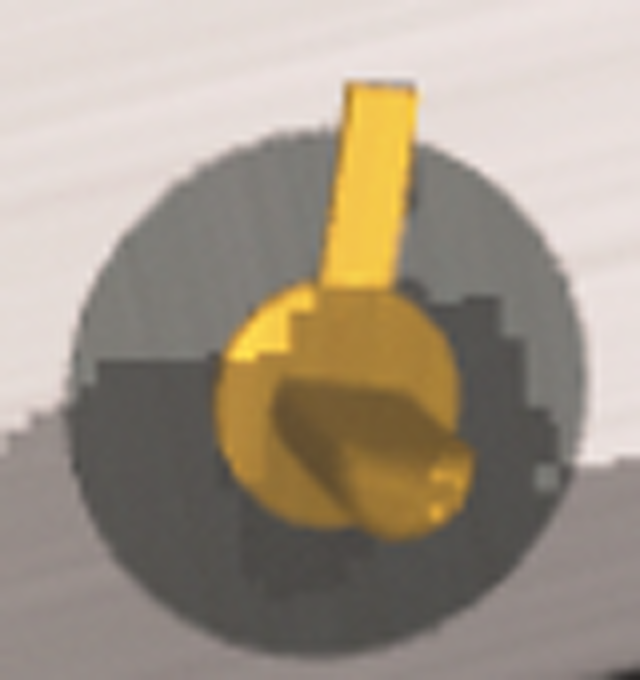

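View pics/w5b.png

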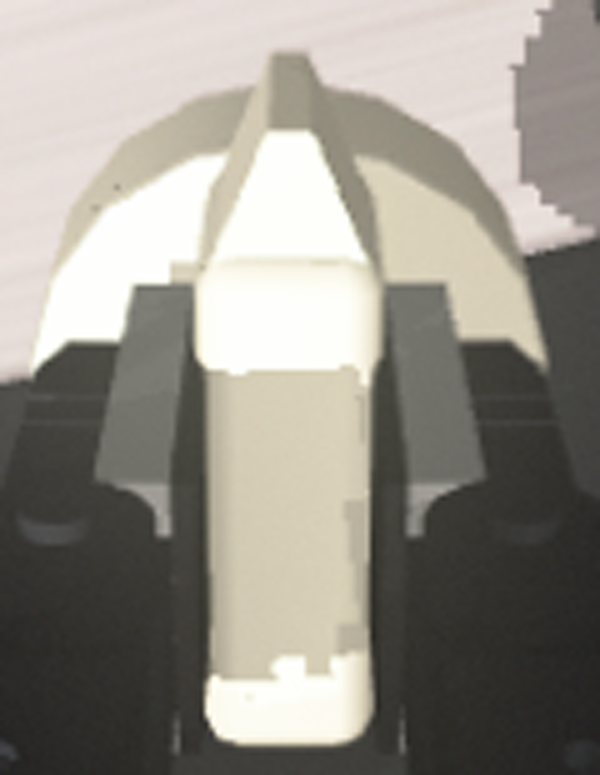

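```bash
python3 - <<'E'
from h import *
f=load('w5'); o=f['obs']; R=Ro.from_rotvec(o['orientation']).as_matrix()
A=lambda x,y,z: wworld(f,370+x/8-.44,175+y/8-.44,z)
print('disk',A(328,392,.06)); print('disk edges',A(70,392,.06),A(587,392,.06))
for z in(.062,.064,.066): print('collar',A(338,404,z), np.linalg.norm(A(217,404,z)-A(460,404,z)))
t=A(381,86,.064);b=A(359,288,.064);print('tab',t,b,hd(b,t),'from disk',hd(A(328,392,.06),t),np.linalg.norm((t-A(328,392,.06))[:2]))
print('tip',A(415,490,.088))
# knob in tool frame
def tool(u,v,zt):
    K=f['intrinsics'];x=(u-K[0,2])/K[0,0];y=(v-K[1,2])/K[1,1];th=np.hypot(x,y)
    d=np.array([np.sin(th)*x/th,np.sin(th)*y/th,np.cos(th)]);H=f['hand_eye'];c=H[:3,3];w=H[:3,:3]@d
    return c+(zt-c[2])/w[2]*w
B=lambda x,y,z: tool(260+x/5-.4,230+y/5-.4,z)
print('end',B(290,745,.153),'nose top',B(288,130,.153),'nose low',B(290,54,.177))
print('bar L/R upper',B(195,300,.153),B(382,300,.153),'low',B(207,700,.153),B(372,700,.153))
# tip from side/scene
for n,c,p in (('scene0',(230,150,8),(282,147)),('side0',(370,150,10),(308,197))): pass
E
```

```text
disk [ 0.50054803 -0.13714213  0.06      ]
disk edges [ 0.50315952 -0.11414498  0.06      ] [ 0.49787989 -0.16122311  0.06      ]
collar [ 0.49987514 -0.13753632  0.062     ] 0.02209666141860685
collar [ 0.50038631 -0.1370888   0.064     ] 0.021918860647676734
collar [ 0.50089749 -0.13664129  0.066     ] 0.02174105987674663
tab [ 0.52766548 -0.14282438  0.064     ] [ 0.51040062 -0.13961843  0.064     ] -10.519569897762633 from disk -11.834665313154384 0.02770638771528049
tip [ 0.49883424 -0.13762049  0.088     ]
end [0.00074814 0.02183562 0.153     ] nose top [ 0.00055016 -0.03007869  0.153     ] nose low [ 0.00069559 -0.02873009  0.177     ]
bar L/R upper [-0.0060337  -0.01736998  0.153     ] [ 0.00722401 -0.01738416  0.153     ] low [-0.00579407  0.01735711  0.153     ] [0.00720067 0.01734351 0.153     ]
```

Emit:
apply_moves --dp '[[0,0,0],[0,0,0]]' --twist '[[-0.0045,0.0055,0.033],[0,0,0]]' --jaw '[255,255]'

```text
clock: 7.75
tcp_pos: [0.4939, -0.0734, 0.342]
orientation: [-2.007, 2.415, 0.002]
contact_force: [0.1, -0.5, -1.4]
grip_width: 0.012
```

```bash
python3 - <<'E'
from h import *
plan([.451,-.1277,.315],-101)
E
```

```text
now [ 0.4939 -0.0734  0.342 ] xh -100.54 z [ 0.      0.0019 -1.    ] F [ 0.1 -0.5 -1.4] w 0.012 t 7.75
dp [0.511 0.268 0.224] dp in target axes [0.512 0.264 0.225] tw [0.0002 0.0009 0.0038] mm 74.24882323613139
```

Emit:
apply_moves --dp '[[0.17,0.09,0.075],[0.17,0.09,0.075],[0.17,0.09,0.075],[0,0,0],[0,0,0]]' --twist '[[0,0.001,0.004],[0,0,0],[0,0,0],[0,0,0],[0,0,0]]' --jaw '[255,255,255,255,255]'

```text
clock: 8.25
tcp_pos: [0.4502, -0.1287, 0.3149]
orientation: [-2.018, 2.403, -0.001]
contact_force: [0.4, -0.1, -0.9]
grip_width: 0.0124
```

```bash
python3 - <<'E'
from h import *
plan([.451,-.1277,.315],-101)
w=snap('wrist','w6')
crop('w6',260,130,380,250,6,'w6a')
crop('w6',250,200,390,400,4,'w6b')
E
```

```text
now [ 0.4502 -0.1287  0.3149] xh -99.97 z [ 0.0034  0.0017 -1.    ] F [ 0.4 -0.1 -0.9] w 0.0124 t 8.25
dp [-0.01  -0.005 -0.001] dp in target axes [-0.01  -0.005 -0.001] tw [-0.0014  0.0011  0.0086] mm 1.2993297388311889
```

View pics/w6a.png

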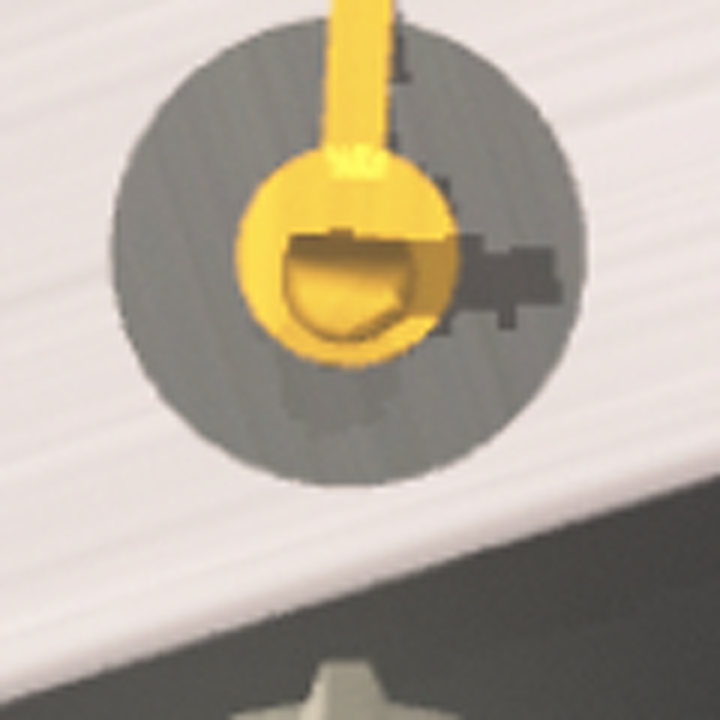

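```bash
python3 - <<'E'
from h import *
f=load('w6'); o=f['obs']
A=lambda x,y,z: wworld(f,260+x/6-.42,130+y/6-.42,z)
print('disk',A(348.5,252,.06),'collar',A(348,257,.064),'tip',A(349.5,283,.088))
a,b=A(361.5,10,.064),A(356,140,.064);print(hd(b,a),hd(A(348.5,252,.06),a))
print('flat line',hd(A(290,237,.088),A(408,242,.088)))
crop('w6',290,95,350,215,6,'w6t')
E
```

```text
disk [ 0.49986805 -0.13760647  0.06      ] collar [ 0.49972916 -0.13753954  0.064     ] tip [ 0.49954047 -0.13768829  0.088     ]
-12.28197262470344 -12.91052713375702
flat line -102.34734599746542
```

View pics/w6t.png

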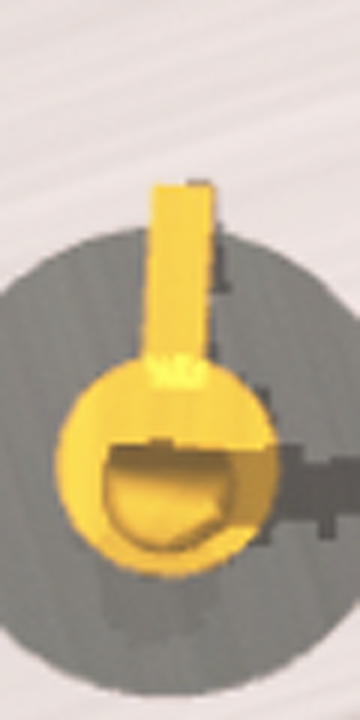

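Emit:
apply_moves --dp '[[0,0,0],[0,0,0]]' --twist '[[-0.0015,0.001,0.021],[0,0,0]]' --jaw '[255,255]'

```text
clock: 8.5
tcp_pos: [0.4513, -0.1278, 0.3154]
orientation: [-1.97, 2.446, -0.0]
contact_force: [-0.2, 0.2, -0.3]
grip_width: 0.012
```

```bash
python3 - <<'E'
from h import *
plan([.5002,-.1371,.300],-102.5)
E
```

```text
now [ 0.4513 -0.1278  0.3154] xh -102.32 z [ 1.1e-03  5.0e-04 -1.0e+00] F [-0.2  0.2 -0.3] w 0.012 t 8.5
dp [-0.011 -0.414  0.129] dp in target axes [-0.013 -0.414  0.129] tw [-0.0005  0.0003  0.0015] mm 52.083313592613834
```

Emit:
apply_moves --dp '[[-0.004,-0.14,0.03],[-0.004,-0.14,0.03],[-0.004,-0.13,0.03],[0,0,0.03],[0,0,0]]' --twist '[[0,0,0.0015],[0,0,0],[0,0,0],[0,0,0],[0,0,0]]' --jaw '[255,255,255,255,255]'

```text
clock: 9.0
tcp_pos: [0.5035, -0.1338, 0.3011]
orientation: [-1.982, 2.433, -0.001]
contact_force: [0.4, -0.2, -0.3]
grip_width: 0.0119
```

```bash
python3 - <<'E'
from h import *
plan([.5002,-.1371,.290],-102.5)
snap('wrist','w7');snap('side','sd7');snap('scene','sc7')
crop('w7',220,130,420,280,4,'w7a');crop('sd7',360,120,440,200,8,'sd7a');crop('sc7',230,130,310,210,8,'sc7a')
E
```

```text
now [ 0.5035 -0.1338  0.3011] xh -101.65 z [ 0.0031  0.0018 -1.    ] F [ 0.4 -0.2 -0.3] w 0.0119 t 9.0
dp [0.033 0.021 0.092] dp in target axes [0.033 0.02  0.092] tw [-0.0013  0.0012  0.0071] mm 12.040850120745139
```

View pics/sd7a.png

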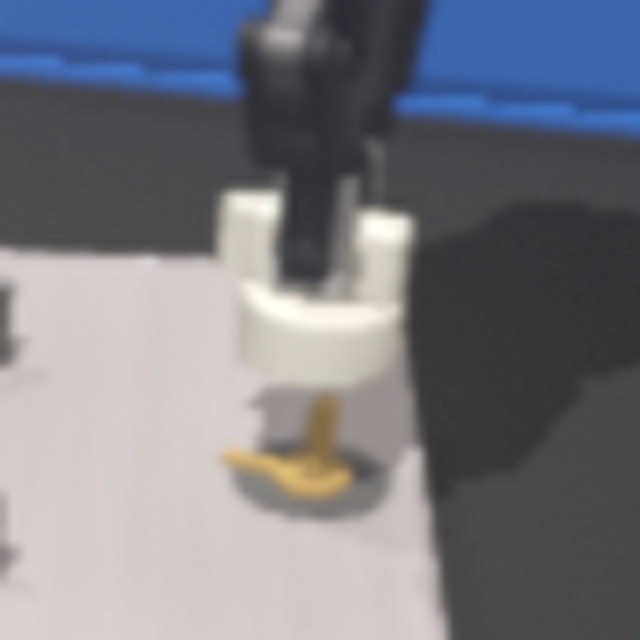

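View pics/w7a.png

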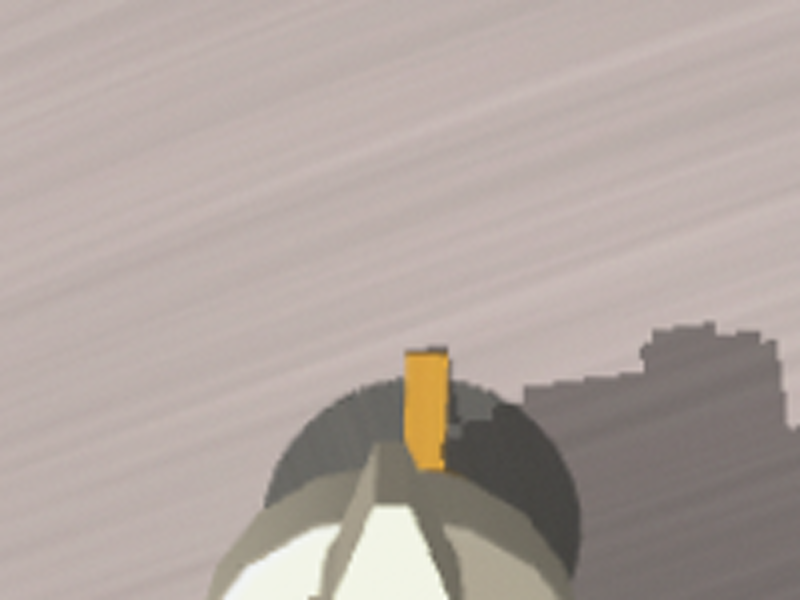

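View pics/sc7a.png

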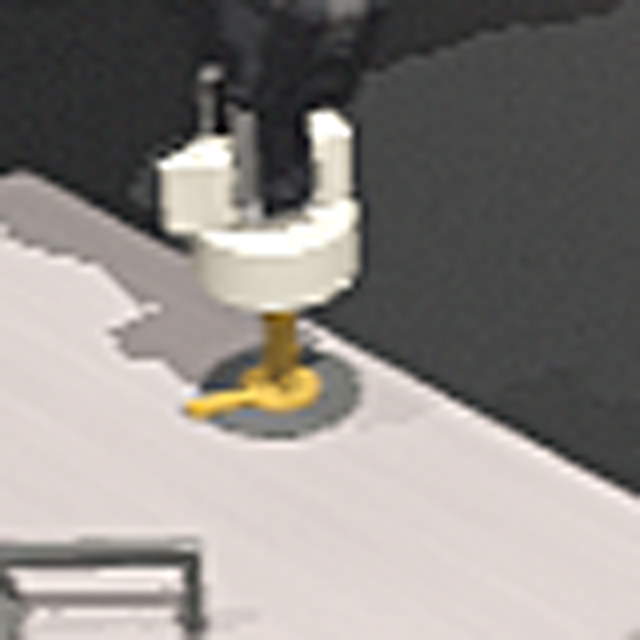

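Emit:
apply_moves --dp '[[0.033,0.02,0.03],[0,0,0],[0,0,0]]' --twist '[[-0.0013,0.0012,0.007],[0,0,0],[0,0,0]]' --jaw '[255,255,255]'

```text
clock: 9.45
tcp_pos: [0.4985, -0.1375, 0.2981]
orientation: [-1.963, 2.452, 0.001]
contact_force: [0.5, 0.1, -0.3]
grip_width: 0.0123
```

```bash
python3 - <<'E'
from h import *
plan([.5002,-.1371,.290],-102.5)
snap('wrist','w8')
crop('w8',220,130,420,280,4,'w8a')
E
```

```text
now [ 0.4985 -0.1375  0.2981] xh -102.64 z [ 6.0e-04  1.1e-03 -1.0e+00] F [ 0.5  0.1 -0.3] w 0.0123 t 9.45
dp [-0.006 -0.013  0.068] dp in target axes [-0.007 -0.013  0.068] tw [-0.0002  0.0006 -0.0012] mm 8.311081724967599
```

View pics/w8a.png

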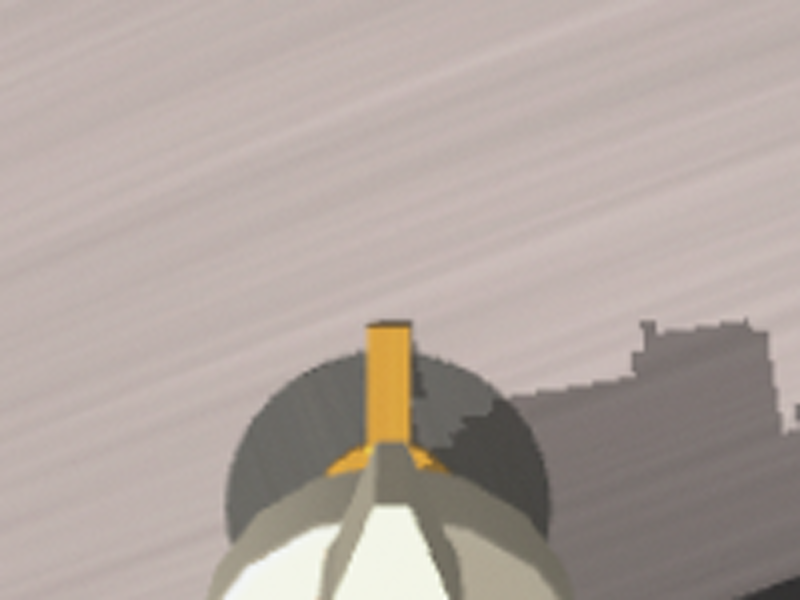

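Emit:
apply_moves --dp '[[-0.004,-0.012,0.02],[0,0,0],[0,0,0]]' --twist '[[0,0,0],[0,0,0],[0,0,0]]' --jaw '[255,255,255]'

```text
clock: 9.8
tcp_pos: [0.5001, -0.1373, 0.2956]
orientation: [-1.963, 2.451, 0.001]
contact_force: [-0.1, 0.1, -0.6]
grip_width: 0.0121
```

```bash
python3 - <<'E'
from h import *
plan([.5002,-.1371,.285],-102.5)
E
```

```text
now [ 0.5001 -0.1373  0.2956] xh -102.64 z [ 6.0e-04  1.3e-03 -1.0e+00] F [-0.1  0.1 -0.6] w 0.0121 t 9.8
dp [-0.002 -0.001  0.088] dp in target axes [-0.002 -0.001  0.088] tw [-0.0002  0.0007 -0.0011] mm 10.601267647263615
```

Emit:
apply_moves --dp '[[0,0,0.02],[0,0,0.02],[0,0,0.02],[0,0,0.015],[0,0,0.015],[0,0,0.015]]' --twist '[[0,0,0],[0,0,0],[0,0,0],[0,0,0],[0,0,0],[0,0,0]]' --jaw '[255,255,255,255,255,255]'

```text
clock: 10.4
tcp_pos: [0.5005, -0.1374, 0.2821]
orientation: [-1.963, 2.451, -0.001]
contact_force: [1.8, -0.9, -0.5]
grip_width: 0.0123
```

```bash
python3 - <<'E'
from h import *
plan([.5002,-.1371,.269],-102.5)
E
```

```text
now [ 0.5005 -0.1374  0.2821] xh -102.63 z [ 1.6e-03  9.0e-04 -1.0e+00] F [ 1.8 -0.9 -0.5] w 0.0123 t 10.4
dp [-0.002  0.003  0.109] dp in target axes [-0.002  0.003  0.109] tw [-0.0007  0.0006 -0.0011] mm 13.134903408228704
```

Emit:
apply_moves --dp '[[0,0,0.015],[0,0,0.015],[0,0,0.015],[0,0,0.015]]' --twist '[[0,0,0],[0,0,0],[0,0,0],[0,0,0]]' --jaw '[255,255,255,255]'

```text
clock: 10.8
tcp_pos: [0.5007, -0.1374, 0.2744]
orientation: [-1.962, 2.451, -0.001]
contact_force: [0.1, -0.4, -0.8]
grip_width: 0.0126
```

```bash
python3 - <<'E'
from h import *
plan([.5002,-.1371,.269],-102.5)
snap('side','sd9');crop('sd9',360,120,440,200,8,'sd9a')
E
```

```text
now [ 0.5007 -0.1374  0.2744] xh -102.62 z [ 2.1e-03  7.0e-04 -1.0e+00] F [ 0.1 -0.4 -0.8] w 0.0126 t 10.8
dp [-0.001  0.005  0.045] dp in target axes [-0.001  0.005  0.045] tw [-0.0009  0.0005 -0.001 ] mm 5.435971790997088
```

View pics/sd9a.png

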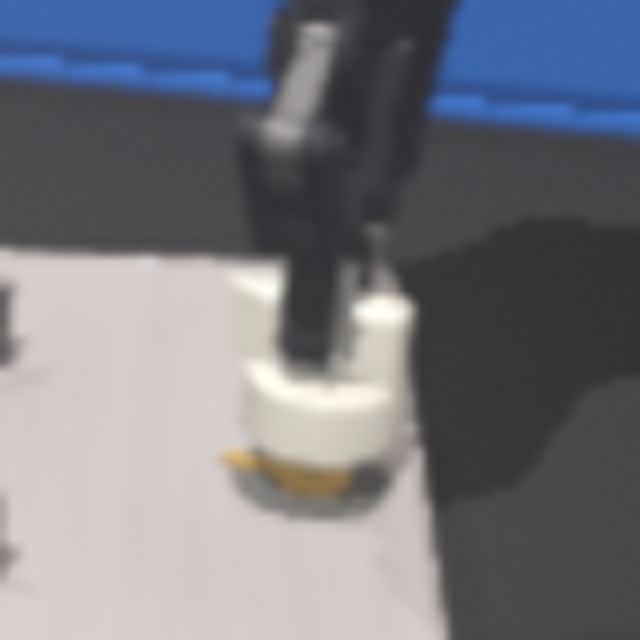

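Emit:
apply_moves --dp '[[0,0,0.015],[0,0,0.015],[0,0,0.008]]' --twist '[[0,0,0],[0,0,0],[0,0,0]]' --jaw '[255,255,255]'

```text
clock: 11.15
tcp_pos: [0.5008, -0.1374, 0.2693]
orientation: [-1.963, 2.451, -0.001]
contact_force: [-0.3, 0.4, -0.2]
grip_width: 0.0126
```

Emit:
apply_moves --dp '[[0,0,0.012]]' --twist '[[0,0,0]]' --jaw '[255]'

```text
clock: 11.25
tcp_pos: [0.5008, -0.1374, 0.268]
orientation: [-1.962, 2.45, -0.001]
contact_force: [-0.8, 0.8, 4.5]
grip_width: 0.0121
```

Emit:
apply_moves --dp '[[0,0,0.012]]' --twist '[[0,0,0]]' --jaw '[255]'

```text
clock: 11.35
tcp_pos: [0.5009, -0.1375, 0.2667]
orientation: [-1.962, 2.45, -0.001]
contact_force: [-1.3, 1.0, 5.9]
grip_width: 0.0123
```

Emit:
apply_moves --dp '[[0,0,0.012]]' --twist '[[0,0,0]]' --jaw '[255]'

```text
clock: 11.45
tcp_pos: [0.5008, -0.1376, 0.2655]
orientation: [-1.962, 2.45, -0.0]
contact_force: [-1.4, 0.5, 6.2]
grip_width: 0.012
```

Emit:
apply_moves --dp '[[0,0,0.012],[0,0,0.012]]' --twist '[[0,0,0],[0,0,0]]' --jaw '[255,255]'

```text
clock: 11.65
tcp_pos: [0.5009, -0.1379, 0.2633]
orientation: [-1.961, 2.45, 0.001]
contact_force: [-2.6, 0.7, 7.9]
grip_width: 0.0127
```

Emit:
apply_moves --dp '[[0,0,0.012]]' --twist '[[0,0,0]]' --jaw '[255]'

```text
clock: 11.75
tcp_pos: [0.5009, -0.1381, 0.2624]
orientation: [-1.96, 2.449, 0.002]
contact_force: [-4.6, 1.8, 19.9]
grip_width: 0.0123
```

Emit:
apply_moves --dp '[[0,0,0.012]]' --twist '[[0,0,0]]' --jaw '[255]'

```text
clock: 11.85
tcp_pos: [0.501, -0.1385, 0.2622]
orientation: [-1.959, 2.449, 0.003]
contact_force: [-7.1, 3.2, 27.0]
grip_width: 0.0123
```

Emit:
apply_moves --dp '[[0,0,0.003]]' --twist '[[0,0,0]]' --jaw '[255]'

```text
clock: 11.95
tcp_pos: [0.5009, -0.1387, 0.2627]
orientation: [-1.958, 2.448, 0.006]
contact_force: [-3.2, 0.8, 8.1]
grip_width: 0.0121
```

```bash
python3 - <<'E'
from h import *
plan([.5006,-.1374,.262],-102.6)
snap('wrist','w10');plan([.5006,-.1374,.262],-102.6);snap('side','sd10');snap('scene','sc10');plan([.5006,-.1374,.262],-102.6)
crop('w10',220,180,420,330,4,'w10a');crop('sd10',360,120,440,200,8,'sd10a');crop('sc10',230,130,310,210,8,'sc10a')
E
```

```text
now [ 0.5009 -0.1387  0.2627] xh -102.71 z [ 0.0032  0.0071 -1.    ] F [-3.2  0.8  8.1] w 0.0121 t 11.95
dp [-0.01   0.005  0.006] dp in target axes [-0.01   0.005  0.006] tw [-0.0007  0.0036 -0.0009] mm 1.513067263271844
now [ 0.5008 -0.1387  0.2626] xh -102.71 z [ 0.0032  0.007  -1.    ] F [-3.   1.9 11.8] w 0.0122 t 12.0
dp [-0.01   0.004  0.005] dp in target axes [-0.01   0.004  0.005] tw [-0.0008  0.0036 -0.0009] mm 1.4784379594674213
now [ 0.5008 -0.1387  0.2626] xh -102.71 z [ 0.0031  0.0069 -1.    ] F [-3.3  1.1 13.8] w 0.0123 t 12.1
dp [-0.01   0.004  0.005] dp in target axes [-0.01   0.004  0.005] tw [-0.0007  0.0035 -0.0009] mm 1.4062279376252649
```

View pics/sd10a.png

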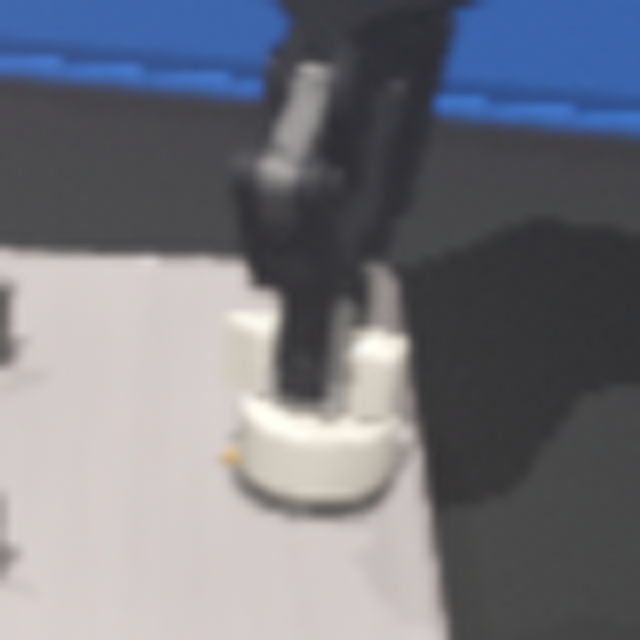

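View pics/w10a.png

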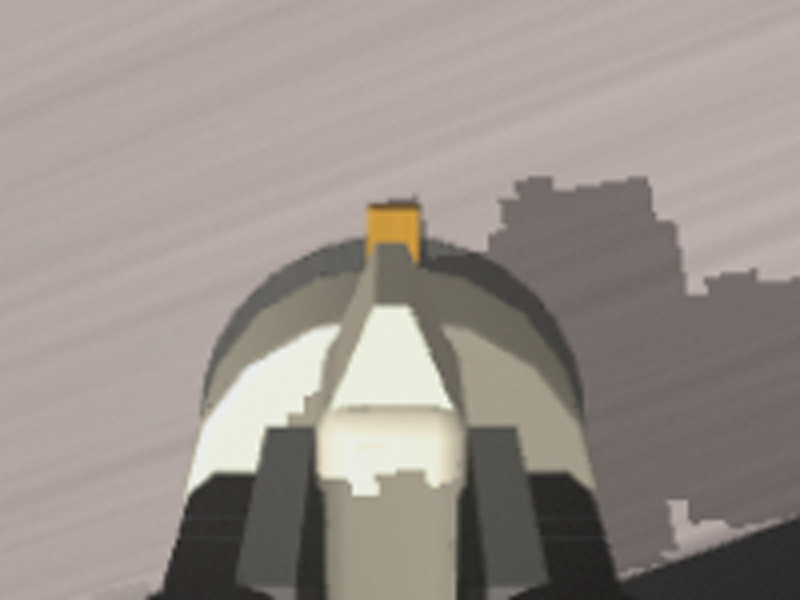

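View pics/sc10a.png

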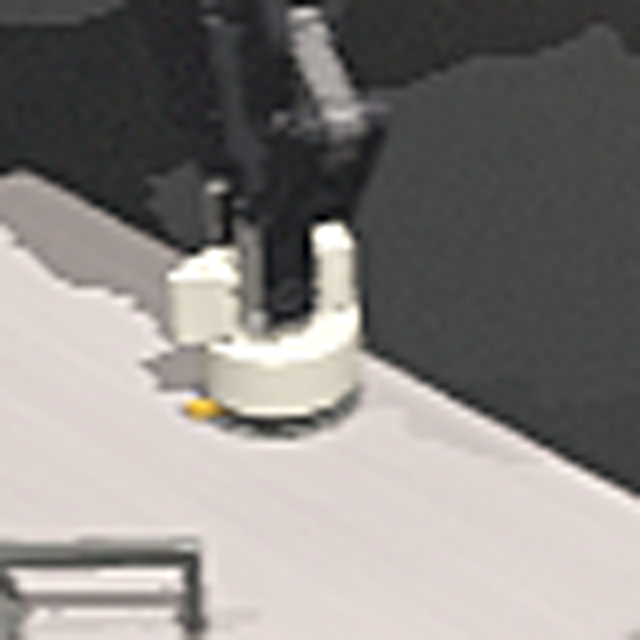

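Emit:
apply_moves --dp '[[-0.006,0.002,0.008],[0,0,0.009]]' --twist '[[-0.0005,0.003,0],[0,0.001,0]]' --jaw '[255,255]'

```text
clock: 12.3
tcp_pos: [0.5012, -0.1379, 0.2624]
orientation: [-1.96, 2.452, 0.001]
contact_force: [-5.5, 4.0, 18.6]
grip_width: 0.0124
```

```bash
python3 - <<'E'
from h import *
P=lambda: plan([.5006,-.1374,.262],-102.6)
P()
for i in range(8): snap('side','sd11')
P();snap('wrist','w11'); crop('w11',220,180,420,330,4,'w11a')
E
```

```text
now [ 0.5012 -0.1379  0.2624] xh -102.72 z [ 0.0016  0.0023 -1.    ] F [-5.5  4.  18.6] w 0.0124 t 12.3
dp [-0.003  0.006  0.004] dp in target axes [-0.003  0.006  0.004] tw [-0.0005  0.0012 -0.001 ] mm 0.9123124618561586
now [ 0.5011 -0.138   0.2625] xh -102.73 z [ 0.0016  0.0025 -1.    ] F [-4.8  3.7 16.6] w 0.0122 t 12.7
dp [-0.004  0.005  0.004] dp in target axes [-0.004  0.005  0.004] tw [-0.0005  0.0013 -0.0011] mm 0.8980124143271431
```

View pics/w11a.png

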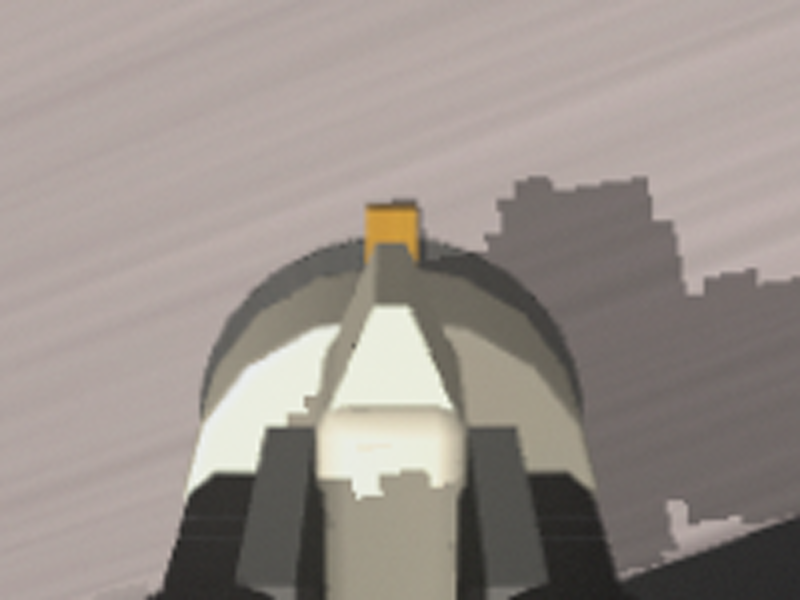

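View pics/sd11.png

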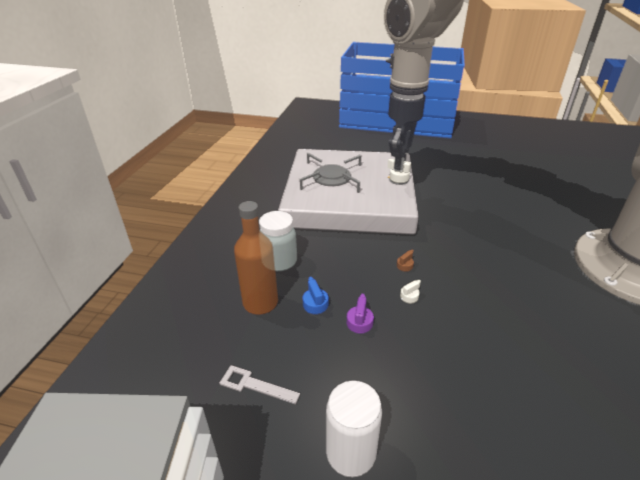

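```bash
python3 - <<'E'
from h import *
plan([.5006,-.1374,.262],-102.6)
print(r.hand_in())
E
```

```text
now [ 0.5012 -0.138   0.2625] xh -102.73 z [ 0.0017  0.0025 -1.    ] F [-4.3  3.  17. ] w 0.0127 t 12.75
dp [-0.003  0.006  0.004] dp in target axes [-0.004  0.006  0.004] tw [-0.0005  0.0014 -0.0011] mm 0.9219172978056385
the job is handed in; nothing more can be done
None
```

I picked up the larger white knob by its bar, turned it so its nose lay over the tab, and pushed it home on the spindle. I then pressed it down to the stop and handed in at about 12.8 s, still gripping and pressing.

- **Seating:** the spring began to push back at a tool height of about 0.269 m, where I had calculated the knob would be fully home. The hard stop came at about 0.2625 m. That is roughly 6.5 mm lower, against 6 mm of stated travel, which is within my measuring error.
- **Hold:** the downward push stayed at about 17–19 N over the last 0.45 s before hand-in, well above the spring's 10 N. The highest reading was about 27 N while pressing to the stop.
- **Alignment:** the last wrist picture shows the nose directly over the tab.
- **Other objects:** the bottle, jar, can, opener and other knobs look unmoved in the last side picture.
- **Disagreements:** my first, coarser fixes of the spindle from the scene and side pictures were about 4 mm off the wrist-camera fix, so I used the wrist one. A small sideways force of about 5 N and a tilt of about 0.2° remained during the hold.

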